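Dim the inspection lamp and put the rejected bottle in the wire basket

ROBOT

A 6-joint arm with a two-finger parallel gripper is mounted at the origin on a cart in front of the work surface, level with it; the furniture and walls round the work are solid. World frame = base frame: x ahead of the robot, y to its left, z up, the work surface at z = 0. Lengths are in m, angles in degrees, forces in N, time in s.
With the tool pointing down it reaches from about 0.3 to 0.875 m from the base axis. Payload 4.2 kg.
Tool frame: the origin (TCP) lies midway between the tips of the shut fingers; the grasp point (between the pads) lies 19 mm behind it (tcp_to_grasp is the distance from the TCP to the grasp point, in m); z points along the fingers, y is the line along which they close (so a half turn about z gives the same grasp; the last joint's range is limited). The gripper opens to 85 mm and grips with 20 to 120 N. Pads are 22 mm wide; open, the fingers measure 114 mm over their backs; the gripper's body (76 mm by 85 mm) begins 54 mm behind the grasp point. The pads swing forward as they close: fully open they stand 13 mm farther back than shut.
Start: joints at [-67.838, 18.312, 89.639, -0, 72.044, -1.146], TCP at [0.228, -0.528, 0.231] pointing down, gripper open.
Joint ranges: [-177.97, 177.97], [-48.28, 115.42], [12.27, 149.76], [-77.06, 257.06], [2.81, 150.46], [-146.56, 146.56]. Speed limits (degrees/s): [147.25, 147.25, 180, 180, 180, 180].

INTERFACE

Orientations are given as a 3x3 rotation matrix whose columns are the frame's x, y, z axes.
In Python, from station import * gives the robot as it stands.
- The arm moves only by the tool drive_tool, never from a script. Its argument "steps" is a list of rows, each an object of numbers: "dx", "dy", "dz": the shift along the world's x, y, z in mm; "wx", "wy", "wz": the turn, a rotation vector about the world's x, y, z in rad; "jaw": the finger opening in mm, from 0 to 85.4. A call has 1 to 12 rows; each row is the pose to reach, as a shift and turn from the pose commanded when the call began; what a row does not reach only later rows make up. A row lasts 1/10 s, in which the tool goes at most 50 mm and 8.59 degrees, less where a joint would pass 70% of its speed; a pose out of reach is approached as far as the arm can. A call with a gripper value outside its range is refused whole. The fingers move at their own pace and stop on an object; the grip force is fixed at half the most. Time passes only in rows, so rows that repeat a pose let the fingers close. It gives the time, the measured TCP pose, the force, the opening and the grip force at its end, in the units of the state.
- sense(): the state, without advancing time (a new reading comes with each control period).
- grab_frame(name): name is "scene" or "top" or "wrist"; returns the picture (420x560x3 uint8, red, green, blue); there is no depth.
- get_calibration(name): a dict with "vfov" (degrees; the focal length in pixels is half the picture's height over the tangent of half this angle, whatever the lens; pixels are square), "cx", "cy" (the principal point, pixels), "k1" (the pictures are not rectified: a ray, as slopes to the right and down, at radius r is drawn at 1 + k1 r^2 times it, then the intrinsics apply), "xyz" and "rotation" of the camera in the world. Camera axes: x right, y down, z forward; pixel columns grow to the right and rows downward; lengths in m; the calibration is good to about 2 mm. A picture is of the moment at which its call begins: read the wrist's pose just before it. get_calibration takes no time and is no camera call; for the wrist camera it gives the pose at the moment of the call.
- hand_in(): hands the job in; it is judged then, once.
The state is a dict: "time": time; "joints": joint angles; "joint_velocities": joint speeds; "joint_efforts": joint torques, N m; "tool_pos": TCP position; "eef_rot": TCP orientation; "force": force on the tool from outside, world axes, zero at the start; "wrist_torque": the same for the moment, N m; "finger_gap": finger opening in m; "finger_force": force on a finger pad.
Only numpy, scipy, OpenCV 4.12 (cv2) and the standard library are available. Lean on these libraries where they do the work, as an engineer would, in place of code of your own. Each camera call takes 0.05 s, during which the arm holds its last target. There are 200 camera calls.

TASK

The bottle under the inspection lamp has been rejected. First set the lamp's dimmer lever to standby, which is straight up, while the bottle is still in its cradle; then take the bottle out and put it in the wire basket, lowering it below the rim before you let go because it is glass. Do not disturb the round steel pot or the small dropper bottle, and leave the lever at standby.

Things in the scene. Friction and masses are not known exactly. Their poses are not given: they have to be found in the camera images.
- station: Fixed bench inspection station: grey base 240 x 120 mm, at its back a white column with a lamp hood over the bottle. Origin on the bench under its middle; x points to its back, y to its left, z up. Hood: x -60 to +105, y -55 to +55, underside 288, top 307 mm above the bench, so the bottle cannot be reached from straight above; the hand must lean to the front (-x).
- cradle (a point): Where the bottle's middle lies in the cradle (station frame -51, 0, 108 mm). The cradle slopes in the station's x-z plane, rising to the back at 0.60 rad above level: approach square to the bottle, tool tilted 0.60 rad, and take it out along that line by about 150 mm before lifting. Two 12 mm rubber V-rests below axis height, tray surface 37 mm below the axis, stop plate at the foot.
- bottle: Round glass bottle with screw cap, 50 mm in diameter, 132 mm long, about 0.17 kg. Origin: centre of its underside; z runs along its axis to the cap. Straight body up to about 75 mm from the underside, then shoulder, then cap (34 mm wide, 114 to 132 mm). V-rests at 10 and 70 mm from the underside: grip it across, 35 to 50 mm from the underside, fingers closing along the station's y.
- bottle_mid (a point): Point on the bottle's axis 66 mm from its underside (half length).
- dimmer (a joint): Angle of the dimmer lever in rad: 0 is straight up (standby), positive leans to the station's back (+x), negative to its front, range -0.9 to 0.9. It stays where it is left (about 1 to 1.5 N at the grip moves it).
- dimmer_grip (a point): Middle of the lever's black round grip (18 mm diameter, 42 mm long, along the lever), 80 mm from the pivot.
- dimmer_pivot (a point): The lever's pivot, 45 mm above the bench in a grey housing (top at 56 mm) at the station's left, the side towards the robot; the lever turns about the station's y axis. Housing 88 x 44 mm (x, y). Nothing stands above it.
- basket: Square open steel wire basket, loose, 0.6 kg, 165 x 165 mm, 75 mm high; inside 153 x 153 mm, wire floor 8 mm above its underside. Origin: centre of its underside, z up. It may have changed places with the pot. In the farther place a wall shelf hangs 0.5 m above the bench just behind it: keep the hand low there (lift about 100 mm).
- pot: Round stainless pot, loose, 155 mm in diameter, 83 mm high, open; origin: centre of its underside. Not to be disturbed.
- dropper: Small dark dropper bottle, loose, upright, 33 mm in diameter, 102 mm high, on the bench left of the station as the robot sees it; origin: centre of its underside. Not to be disturbed.
Mind the look-alikes: they are no part of the job. What is shaped like the bottle but blue or orange is not meant.

How it is judged (in metres and radians):
On the way, in this order (a step that is already met when the one before it is completed fails the run):
1. the dimmer lever stands straight up (within 0.12 rad) while the bottle still lies in its cradle (value of joint dimmer between -0.12 and 0.12 rad and distance between bottle_mid and cradle below 0.02 m), for 0.3 s.
2. the bottle, still held by the fingers, has its middle inside the wire basket and below the rim (under 70 mm over the basket's underside) (x of bottle_mid in the frame of basket between -0.06 and 0.06 m and y of bottle_mid in the frame of basket between -0.06 and 0.06 m and z of bottle_mid in the frame of basket below 0.07 m and contact force between the fingers and bottle above 0.5 N), for 0.1 s.
At the end, for the whole second after the job is handed in: The bottle is at rest in the wire basket: its middle within 60 mm along the basket's x and y of the basket's centre and less than 70 mm above its underside; the basket stands level (within 0.1 rad); the dimmer lever is straight up within 0.12 rad (x of bottle_mid in the frame of basket between -0.06 and 0.06 m and y of bottle_mid in the frame of basket between -0.06 and 0.06 m and z of bottle_mid in the frame of basket below 0.07 m and value of joint dimmer between -0.12 and 0.12 rad and linear speed of bottle below 0.02 m/s and angle between basket's own z axis and vertical below 0.1 rad); the robot touches nothing.
It fails at once if the pot is moved more than 40 mm (distance of pot from where it was at the start of the episode above 0.04 m).
It fails at once if the dropper bottle is moved more than 40 mm or tipped more than 0.3 rad (distance of dropper from where it was at the start of the episode above 0.04 m or angle between dropper's own z axis and vertical above 0.3 rad).
It also fails if it takes over 58 s, if anything falls off the work surface, if the arm or the gripper's body presses on something with over 40 N, if the wrist force passes 120 N, or if a joint passes its speed limit or range.

## Working session

There is one attempt and no reset: what is moved stays moved. The work goes in short steps, Python scripts to look and compute and a tool call to move; the robot and the scene stay as the last step left them, time stands still between calls to the robot, and variables do not carry over. Pictures are saved under pics/ and viewed, at most 14 in all, crops included, and the job is handed in when it is done.

Besides the shell and the picture viewer there is one more tool, called after "Emit:" as a command line: name --argument value ..., lists and objects as JSON in quotes. drive_tool: Moves the arm, as the interface text tells. Its arguments: {"type":"object","properties":{"steps":{"type":"array","items":{"type":"object","properties":{"dx":{"type":"number"},"dy":{"type":"number"},"dz":{"type":"number"},"wx":{"type":"number"},"wy":{"type":"number"},"wz":{"type":"number"},"jaw":{"type":"number"}}}}},"required":["steps"]}

```bash
mkdir -p pics; ls; python3 - <<'E'
from station import *
import cv2, numpy as np
for n in ("scene","top"):
    im=grab_frame(n); cv2.imwrite(f"pics/{n}0.png",im[:,:,::-1]); 
    c=get_calibration(n); print(n,c)
s=sense(); print(s["time"],s["tool_pos"],s["eef_rot"],s["finger_gap"])
E
```

```text
pics
scene {'vfov': 51.17512041328527, 'cx': 271.8630949683488, 'cy': 211.55851397044555, 'k1': 0.019704765997315927, 'xyz': array([0.01062512, 0.94389728, 0.8074995 ]), 'rotation': array([[-0.85240673, -0.31526693,  0.41714449],
       [-0.52242242,  0.54684742, -0.65424209],
       [-0.02185349, -0.775606  , -0.63083893]])}
top {'vfov': 55.2251689965779, 'cx': 274.49728522530216, 'cy': 205.58464062288687, 'k1': -0.06969910252176041, 'xyz': array([0.32252897, 0.22215129, 1.13270074]), 'rotation': array([[ 0.00492316, -0.9921296 ,  0.12511838],
       [-0.9999515 , -0.00595153, -0.00784671],
       [ 0.0085296 , -0.12507369, -0.99211079]])}
0.1 [ 0.22733632 -0.52769355  0.23058049] [[ 9.18409866e-01  3.95629823e-01 -6.01320353e-04]
 [ 3.95630279e-01 -9.18408716e-01  1.45376431e-03]
 [ 2.28946643e-05 -1.57305203e-03 -9.99998762e-01]] 0.08537086862463338
```

View pics/scene0.png

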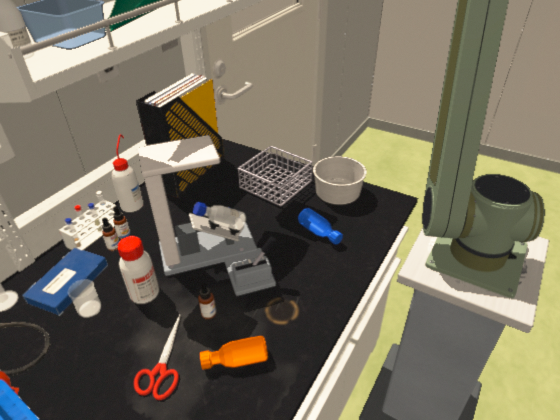

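View pics/top0.png

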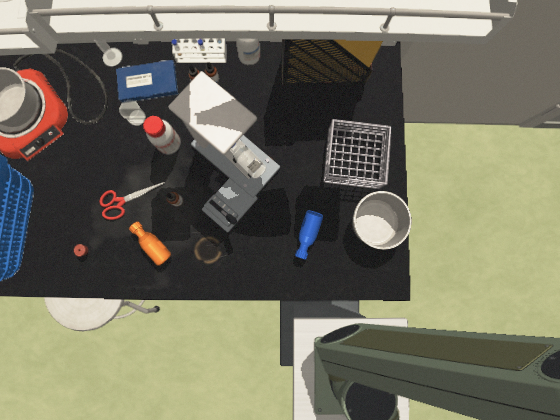

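The basket is in the farther place (top px 358,153), with the pot nearer at (381,220). The station is at about (235,165) and is yawed, with its front to the image's lower right. The dropper is at (175,198). I'll enlarge the station in both views.

```bash
cat > h.py <<'E'
import numpy as np, cv2
from station import *
def ray(cal,u,v):
    f=210/np.tan(np.radians(cal["vfov"])/2)
    d=np.array([(u-cal["cx"])/f,(v-cal["cy"])/f]); s=d.copy()
    for _ in range(20): s=d/(1+cal["k1"]*(s@s))
    w=np.array(cal["rotation"])@np.array([s[0],s[1],1.]); return np.array(cal["xyz"]),w/np.linalg.norm(w)
def plane(cal,uv,z):
    o,d=ray(cal,*uv); return o+d*(z-o[2])/d[2]
def tri(c1,p1,c2,p2):
    o1,d1=ray(c1,*p1); o2,d2=ray(c2,*p2)
    t=np.linalg.lstsq(np.c_[d1,-d2],o2-o1,rcond=None)[0]
    a,b=o1+d1*t[0],o2+d2*t[1]; return (a+b)/2,np.linalg.norm(a-b)
def proj(cal,p):
    f=210/np.tan(np.radians(cal["vfov"])/2)
    q=np.array(cal["rotation"]).T@(np.asarray(p)-cal["xyz"]); s=q[:2]/q[2]
    return s*(1+cal["k1"]*(s@s))*f+[cal["cx"],cal["cy"]]
E
python3 - <<'E'
import cv2, numpy as np
s=cv2.imread("pics/scene0.png");t=cv2.imread("pics/top0.png")
a=cv2.resize(s[190:310,150:290],None,fx=4,fy=4,interpolation=cv2.INTER_CUBIC)
b=cv2.resize(t[125:240,180:290],None,fx=5,fy=5,interpolation=cv2.INTER_CUBIC)
cv2.imwrite("pics/a.png",a);cv2.imwrite("pics/b.png",b)
E
```

```text
(no output)
```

View pics/a.png

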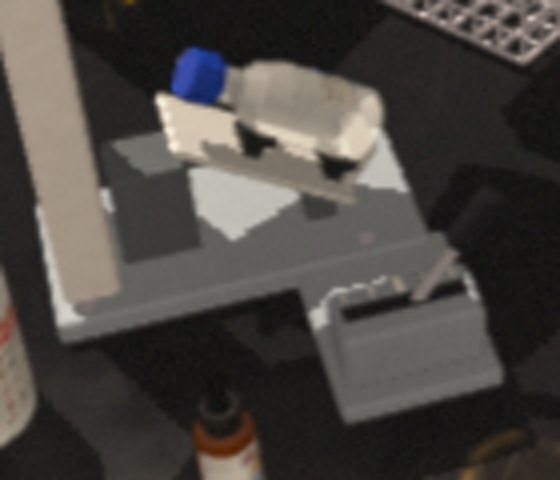

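View pics/b.png

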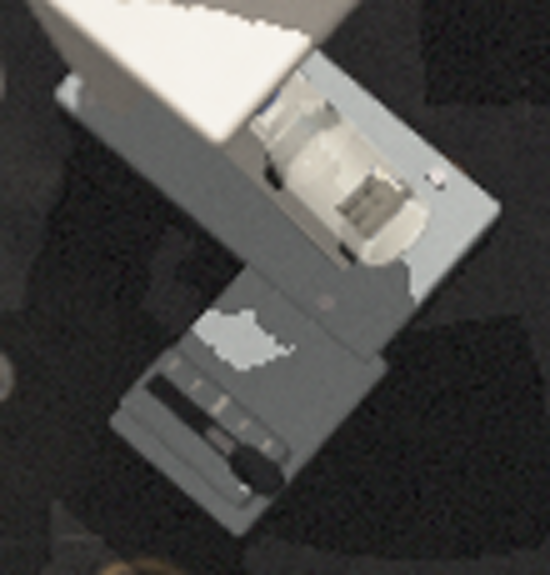

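Top crop: the lever leans to the front, with its grip at crop (258,468) and its foot near (215,435). The bottle lies from the cap, hidden under the hood edge, to its underside near (400,235). The base corners are clear in both crops, so I'll triangulate them with the lever and the V-rests.

```bash
python3 - <<'E'
from h import *
np.set_printoptions(precision=4,suppress=True)
S=get_calibration("scene");T=get_calibration("top")
sc=lambda u,v:(150+(u+.5)/4-.5,190+(v+.5)/4-.5); tp=lambda u,v:(180+(u+.5)/5-.5,125+(v+.5)/5-.5)
P={"base BL top":((58,325),(60,97)),"hous LB":((347,418),(110,420)),"hous LF":((502,378),(240,533)),
"grip":((478,218),(258,465)),"vrest hi":((255,140),(275,178)),"vrest lo":((338,163),(346,250)),"pink dot":((366,238),(326,302)),"hood corner":None,"hous top B": ((308,296),(190,335))}
R={}
for k,v in P.items():
    if v: R[k],e=tri(S,sc(*v[0]),T,tp(*v[1])); print(k,R[k],round(e,4))
# yaw from edges in the top view, at the z found
for z in (.0,.02,.03):
    a,b=plane(T,tp(60,97),z),plane(T,tp(250,265),z); c,d=plane(T,tp(498,208),z),plane(T,tp(385,360),z)
    e,f=plane(T,tp(110,420),z),plane(T,tp(240,533),z)
    print(z,[np.degrees(np.arctan2(*(q[1::-1]))) for q in (a-b,d-c,e-f)],np.linalg.norm(e-f), c,a)
E
```

```text
base BL top [0.6416 0.453  0.0157] 0.0036
hous LB [0.4532 0.4184 0.0068] 0.0034
hous LF [0.3906 0.3442 0.005 ] 0.0019
grip [0.4183 0.324  0.1077] 0.004
vrest hi [0.5768 0.3218 0.096 ] 0.0072
vrest lo [0.5439 0.285  0.0635] 0.0051
pink dot [0.5207 0.2971 0.0191] 0.0004
hous top B [0.5026 0.3729 0.0414] 0.0104
0.0 [np.float64(48.74006441222573), np.float64(144.2053734190443), np.float64(49.72440098731886)] 0.09862894258733235 [0.5798 0.2002 0.    ] [0.6445 0.4552 0.    ]
0.02 [np.float64(48.74006441222573), np.float64(144.2053734190443), np.float64(49.72440098731886)] 0.09688745979295918 [0.5753 0.2006 0.02  ] [0.6388 0.4511 0.02  ]
0.03 [np.float64(48.74006441222572), np.float64(144.2053734190443), np.float64(49.72440098731886)] 0.09601671839577253 [0.573  0.2008 0.03  ] [0.6359 0.449  0.03  ]
```

Emit:
drive_tool --steps '[{"dx": 10, "dy": 45, "dz": 10, "wz": 0.11}, {"dx": 20, "dy": 90, "dz": 20, "wz": 0.22}, {"dx": 30, "dy": 135, "dz": 25, "wz": 0.34}, {"dx": 40, "dy": 180, "dz": 30, "wz": 0.45}, {"dx": 50, "dy": 225, "dz": 35, "wz": 0.56}, {"dx": 60, "dy": 270, "dz": 40, "wz": 0.67}, {"dx": 70, "dy": 315, "dz": 45, "wz": 0.78}, {"dx": 80, "dy": 360, "dz": 50, "wz": 0.9}, {"dx": 90, "dy": 405, "dz": 50, "wz": 1.01}, {"dx": 100, "dy": 450, "dz": 50, "wz": 1.12}]'

```text
invalid input at $.steps[0]: expected keys dx, dy, dz, wx, wy, wz, jaw
```

Emit:
drive_tool --steps '[{"dx": 10, "dy": 45, "wz": 0.1}, {"dx": 20, "dy": 90, "wz": 0.2}, {"dx": 30, "dy": 135, "wz": 0.3}, {"dx": 40, "dy": 180, "wz": 0.4}, {"dx": 50, "dy": 225, "wz": 0.5}, {"dx": 60, "dy": 270, "wz": 0.6}, {"dx": 70, "dy": 315, "wz": 0.7}, {"dx": 80, "dy": 360, "wz": 0.8}, {"dx": 90, "dy": 402, "wz": 0.9}, {"dx": 90, "dy": 402, "wz": 0.9}, {"dx": 90, "dy": 402, "wz": 0.9}]'

```text
invalid input at $.steps[0]: expected keys dx, dy, dz, wx, wy, wz, jaw
```

```bash
python3 - <<'E'
from h import *
np.set_printoptions(precision=4,suppress=True)
s=sense(); print(s["time"],s["tool_pos"],s["eef_rot"],s["joints"],s["force"])
c=get_calibration("wrist"); im=grab_frame("wrist"); cv2.imwrite("pics/w1.png",im[:,:,::-1]); print(c)
import pickle; pickle.dump(c,open("w1.pkl","wb"))
E
```

```text
0.1 [ 0.2273 -0.5277  0.2306] [[ 0.9184  0.3956 -0.0006]
 [ 0.3956 -0.9184  0.0015]
 [ 0.     -0.0016 -1.    ]] [-67.8396  18.3473  89.6984  -0.0005  72.0445  -1.1448] [ 0.1481 -1.0852  0.5214]
{'vfov': 61.600830760823015, 'cx': 282.8892195241074, 'cy': 205.67146176332915, 'k1': -0.05678211950298403, 'xyz': array([ 0.2938, -0.5005,  0.3743]), 'rotation': array([[ 0.3956, -0.8812, -0.2589],
       [-0.9184, -0.3799, -0.1102],
       [-0.0013,  0.2813, -0.9596]])}
```

View pics/w1.png

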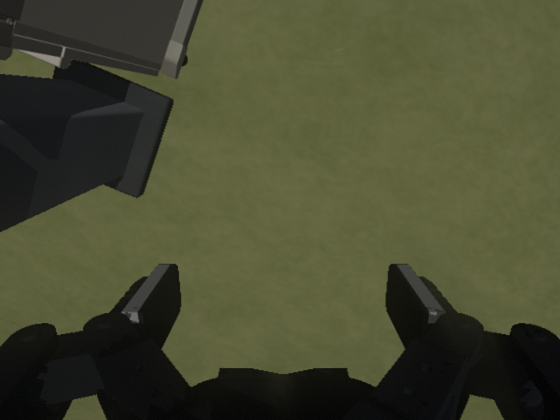

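The picture shows only floor and the open fingers. The moves were refused because every row needs all the keys, so I'll resend them.

Emit:
drive_tool --steps '[{"dx": 10, "dy": 45, "dz": 10, "wx": 0, "wy": 0, "wz": 0.11, "jaw": 85}, {"dx": 20, "dy": 90, "dz": 20, "wx": 0, "wy": 0, "wz": 0.22, "jaw": 85}, {"dx": 30, "dy": 135, "dz": 25, "wx": 0, "wy": 0, "wz": 0.34, "jaw": 85}, {"dx": 40, "dy": 180, "dz": 30, "wx": 0, "wy": 0, "wz": 0.45, "jaw": 85}, {"dx": 50, "dy": 225, "dz": 35, "wx": 0, "wy": 0, "wz": 0.56, "jaw": 85}, {"dx": 60, "dy": 270, "dz": 40, "wx": 0, "wy": 0, "wz": 0.67, "jaw": 85}, {"dx": 70, "dy": 315, "dz": 45, "wx": 0, "wy": 0, "wz": 0.78, "jaw": 85}, {"dx": 80, "dy": 360, "dz": 50, "wx": 0, "wy": 0, "wz": 0.9, "jaw": 85}, {"dx": 90, "dy": 405, "dz": 50, "wx": 0, "wy": 0, "wz": 1.01, "jaw": 85}, {"dx": 100, "dy": 450, "dz": 50, "wx": 0, "wy": 0, "wz": 1.12, "jaw": 85}]'

```text
time: 1.15
tool_pos: [0.3274, -0.0763, 0.2816]
eef_rot: [[0.04, 0.999, 0.001], [0.999, -0.04, -0.0], [-0.0, 0.001, -1.0]]
force: [1.1, 0.1, -0.1]
finger_gap: 0.0848
finger_force: 0.0
```

Emit:
drive_tool --steps '[{"dx": 10, "dy": 45, "dz": 0, "wx": 0, "wy": 0, "wz": 0.1, "jaw": 85}, {"dx": 20, "dy": 90, "dz": 0, "wx": 0, "wy": 0, "wz": 0.2, "jaw": 85}, {"dx": 30, "dy": 135, "dz": 0, "wx": 0, "wy": 0, "wz": 0.3, "jaw": 85}, {"dx": 40, "dy": 180, "dz": 0, "wx": 0, "wy": 0, "wz": 0.4, "jaw": 85}, {"dx": 50, "dy": 225, "dz": 0, "wx": 0, "wy": 0, "wz": 0.5, "jaw": 85}, {"dx": 60, "dy": 270, "dz": 0, "wx": 0, "wy": 0, "wz": 0.6, "jaw": 85}, {"dx": 70, "dy": 315, "dz": 0, "wx": 0, "wy": 0, "wz": 0.7, "jaw": 85}, {"dx": 80, "dy": 360, "dz": 0, "wx": 0, "wy": 0, "wz": 0.8, "jaw": 85}, {"dx": 90, "dy": 402, "dz": 0, "wx": 0, "wy": 0, "wz": 0.9, "jaw": 85}, {"dx": 90, "dy": 402, "dz": 0, "wx": 0, "wy": 0, "wz": 0.9, "jaw": 85}, {"dx": 90, "dy": 402, "dz": 0, "wx": 0, "wy": 0, "wz": 0.9, "jaw": 85}]'

```text
time: 2.25
tool_pos: [0.4172, 0.3243, 0.2804]
eef_rot: [[-0.756, 0.655, -0.001], [0.655, 0.756, -0.002], [0.0, -0.002, -1.0]]
force: [-1.4, 1.0, 0.1]
finger_gap: 0.0852
finger_force: 0.0
```

```bash
python3 - <<'E'
from h import *
np.set_printoptions(precision=4,suppress=True)
s=sense(); print(s["time"],s["tool_pos"],s["eef_rot"],s["joints"],s["force"])
c=get_calibration("wrist"); im=grab_frame("wrist"); cv2.imwrite("pics/w2.png",im[:,:,::-1]); print(c["xyz"])
import pickle; pickle.dump(c,open("w2.pkl","wb"))
E
```

```text
2.25 [0.4172 0.3243 0.2804] [[-0.7559  0.6547 -0.0015]
 [ 0.6547  0.7559 -0.0016]
 [ 0.0001 -0.0021 -1.    ]] [ 36.6247  12.5444  90.5801  -0.0212  76.997  -12.4742] [-1.4379  0.9808  0.0849]
[0.3641 0.3704 0.4242]
```

View pics/w2.png

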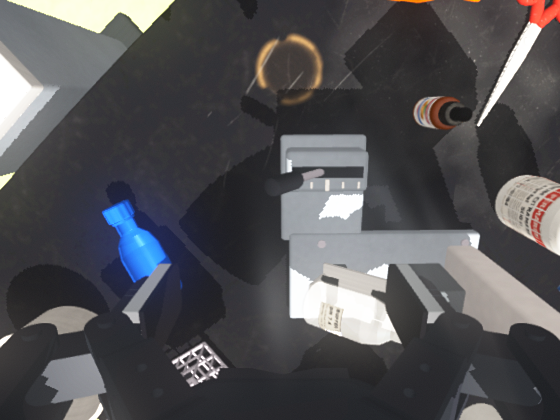

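Wrist view: the station's left base edge runs from (290,234) to (478,232), the lever grip spans (268..303, 181) and the longest tick, which is vertical, is at (327,184). The bottle is at about (345,310), and the dropper at (440,113) is clear of the hand. Next I'll compute the station pose.

```bash
python3 - <<'E'
from h import *
import pickle
np.set_printoptions(precision=4,suppress=True)
S=get_calibration("scene");T=get_calibration("top");W=pickle.load(open("w2.pkl","rb"))
sc=lambda u,v:(150+(u+.5)/4-.5,190+(v+.5)/4-.5); tp=lambda u,v:(180+(u+.5)/5-.5,125+(v+.5)/5-.5)
p=lambda n,a,b,ca,cb: (lambda r:print(n,r[0],round(r[1],4)))(tri(ca,a,cb,b))
p("BL",(478,231),tp(60,97),W,T); p("BL",(478,231),sc(58,325),W,S)
p("grip WT",(284,183),tp(258,465),W,T); p("grip WS",(284,183),sc(478,218),W,S)
p("dot WT",(322,243),tp(326,302),W,T)
a,b=plane(W,(290,234),.018),plane(W,(478,231),.018); print("edge",a,b,b-a,np.degrees(np.arctan2(*(b-a)[1::-1])),np.linalg.norm(b-a))
FR=plane(T,tp(500,207),.018); y=np.radians(49); 
for yd in (48.5,49,49.5):
    y=np.radians(yd);X=np.array([np.cos(y),np.sin(y),0]);Y=np.array([-X[1],X[0],0])
    print(yd,"centre from W edge",(a+b)/2-.06*Y,"from FR/BL",(FR+plane(T,tp(58,95),.018))/2,"from FR",FR+.12*X+.06*Y)
    o=np.array([.608,.326,0]); 
    for n,q in (("tick",plane(W,(327,184),.056)),("hous L",plane(W,(281,136),.005)),("hous R",plane(W,(366,136),.005))): print(n,q,(q-o)@X,(q-o)@Y)
E
```

```text
BL [0.6407 0.4539 0.0136] 0.0029
BL [0.6402 0.4549 0.0174] 0.0031
grip WT [0.4189 0.3245 0.1085] 0.0022
grip WS [0.4172 0.3236 0.1076] 0.0018
dot WT [0.5207 0.2972 0.0205] 0.0002
edge [0.4867 0.2745 0.018 ] [0.6379 0.4544 0.018 ] [0.1512 0.1799 0.    ] 49.95382568314635 0.23500622704237997
48.5 centre from W edge [0.6072 0.3247 0.018 ] from FR/BL [0.6084 0.326  0.018 ] from FR [0.6109 0.3291 0.018 ]
tick [0.4578 0.3506 0.056 ] -0.08112516125982759 0.1288314733249788
hous L [0.3904 0.3433 0.005 ] -0.1311695852783753 0.17442425670687559
hous R [0.4558 0.4192 0.005 ] -0.031096874011804554 0.17574022504198128
49 centre from W edge [0.6076 0.3251 0.018 ] from FR/BL [0.6084 0.326  0.018 ] from FR [0.6098 0.3293 0.018 ]
tick [0.4578 0.3506 0.056 ] -0.07999781983698995 0.1295345094167815
hous L [0.3904 0.3433 0.005 ] -0.1296424712745639 0.1755622712078847
hous R [0.4558 0.4192 0.005 ] -0.029562086625807255 0.17600490136766228
49.5 centre from W edge [0.6079 0.3255 0.018 ] from FR/BL [0.6084 0.326  0.018 ] from FR [0.6087 0.3296 0.018 ]
tick [0.4578 0.3506 0.056 ] -0.07886438627044759 0.13022768095417883
hous L [0.3904 0.3433 0.005 ] -0.12810548449463374 0.17668691596222438
hous R [0.4558 0.4192 0.005 ] -0.02802504797245914 0.1762561742386735
```

Emit:
drive_tool --steps '[{"dx": 0, "dy": 0, "dz": -45, "wx": 0, "wy": 0, "wz": 0, "jaw": 85}, {"dx": 0, "dy": 0, "dz": -90, "wx": 0, "wy": 0, "wz": 0, "jaw": 85}, {"dx": 0, "dy": 0, "dz": -130, "wx": 0, "wy": 0, "wz": 0, "jaw": 85}, {"dx": 0, "dy": 0, "dz": -165, "wx": 0, "wy": 0, "wz": 0, "jaw": 85}, {"dx": 0, "dy": 0, "dz": -175, "wx": 0, "wy": 0, "wz": 0, "jaw": 70}, {"dx": 5, "dy": 6, "dz": -175, "wx": 0, "wy": 0, "wz": 0, "jaw": 60}, {"dx": 10, "dy": 12, "dz": -175, "wx": 0, "wy": 0, "wz": 0, "jaw": 50}, {"dx": 16, "dy": 18, "dz": -175, "wx": 0, "wy": 0, "wz": 0, "jaw": 45}, {"dx": 21, "dy": 24, "dz": -175, "wx": 0, "wy": 0, "wz": 0, "jaw": 40}, {"dx": 26, "dy": 30, "dz": -175, "wx": 0, "wy": 0, "wz": 0, "jaw": 35}, {"dx": 31, "dy": 35, "dz": -175, "wx": 0, "wy": 0, "wz": 0, "jaw": 30}, {"dx": 31, "dy": 35, "dz": -175, "wx": 0, "wy": 0, "wz": 0, "jaw": 30}]'

```text
time: 3.5
tool_pos: [0.4497, 0.3602, 0.1065]
eef_rot: [[-0.755, 0.655, 0.002], [0.655, 0.755, 0.002], [-0.0, 0.002, -1.0]]
force: [-0.1, 0.0, -0.8]
finger_gap: 0.0298
finger_force: 0.0
```

Emit:
drive_tool --steps '[{"dx": 0, "dy": 0, "dz": 0, "wx": 0, "wy": 0, "wz": 0, "jaw": 15}, {"dx": 0, "dy": 0, "dz": 0, "wx": 0, "wy": 0, "wz": 0, "jaw": 15}, {"dx": 0, "dy": 0, "dz": 0, "wx": 0, "wy": 0, "wz": 0, "jaw": 15}, {"dx": 0, "dy": 0, "dz": 0, "wx": 0, "wy": 0, "wz": 0, "jaw": 15}, {"dx": 0, "dy": 0, "dz": 0, "wx": 0, "wy": 0, "wz": 0, "jaw": 15}]'

```text
time: 4.0
tool_pos: [0.4484, 0.3589, 0.1064]
eef_rot: [[-0.755, 0.655, 0.0], [0.655, 0.755, 0.0], [0.0, 0.0, -1.0]]
force: [-0.4, -0.3, 1.3]
finger_gap: 0.0164
finger_force: 58.4
```

```bash
python3 - <<'E'
from h import *
import pickle
c=get_calibration("wrist"); w=grab_frame("wrist")[:,:,::-1]; s=grab_frame("scene")[:,:,::-1]
pickle.dump(c,open("w3.pkl","wb"))
cv2.imwrite("pics/s3.png",s); cv2.imwrite("pics/w3.png",w)
a=cv2.resize(s[190:310,150:290],None,fx=3,fy=3,interpolation=cv2.INTER_CUBIC)
b=cv2.resize(w[100:400,130:500],(444,360)); b=b[:, :380]
cv2.imwrite("pics/c3.png",np.hstack([a,b]))
E
```

```text
(no output)
```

View pics/c3.png

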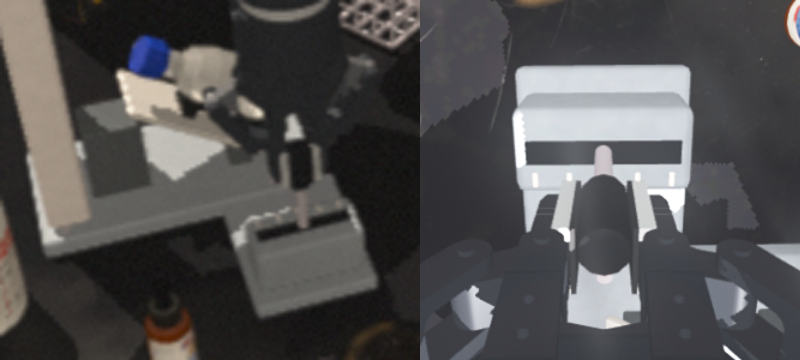

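Gripped and upright: the lever (crop x 604) sits in the middle of the slot (526..682). Now I'll work out the release, the pre-grasp pose and the basket position.

```bash
cat >> h.py <<'E'
from scipy.spatial.transform import Rotation as Ro
yw=np.radians(49.2);X=np.array([np.cos(yw),np.sin(yw),0]);Y=np.array([-X[1],X[0],0]);Z=np.array([0,0,1.]);O=np.array([.608,.326,0])
A=X*np.cos(.6)+Z*np.sin(.6); D=X*np.sin(.6)-Z*np.cos(.6)   # bottle axis, approach
RG=np.c_[A,-Y,D]
def w2s(p): q=np.asarray(p)-O; return np.array([q@X,q@Y,q[2]])
def s2w(p): return O+p[0]*X+p[1]*Y+p[2]*Z
E
python3 - <<'E'
from h import *
np.set_printoptions(precision=4,suppress=True)
s=sense(); R=np.array(s["eef_rot"]); print(s["joints"])
g=s2w((-.051,0,.108))-.024*A; tcp=g+.019*D; pre=tcp-.15*D
print("grasp tcp",tcp,"pre",pre,"delta mm",(pre-s["tool_pos"])*1e3,"rotvec",Ro.from_matrix(RG@R.T).as_rotvec())
T=get_calibration("top");S=get_calibration("scene")
im=cv2.imread("pics/top0.png")
for c in [(328,122),(390,122),(388,188),(324,186)]: print("rim",plane(T,c,.075))
E
```

```text
[ 37.5195  24.2802  99.8909   0.0056  55.8284 -11.5244]
grasp tcp [0.5687 0.2805 0.0788] pre [0.5134 0.2164 0.2026] delta mm [  64.9897 -142.4462   96.1793] rotvec [ 0.6626  0.0478 -1.5166]
rim [0.6878 0.0682 0.075 ]
rim [ 0.6903 -0.1038  0.075 ]
rim [ 0.5055 -0.0916  0.075 ]
rim [0.5096 0.0815 0.075 ]
```

Emit:
drive_tool --steps '[{"dx": 0, "dy": 0, "dz": 0, "wx": 0, "wy": 0, "wz": 0, "jaw": 50}, {"dx": 0, "dy": 0, "dz": 0, "wx": 0, "wy": 0, "wz": 0, "jaw": 50}, {"dx": 0, "dy": 0, "dz": 0, "wx": 0, "wy": 0, "wz": 0, "jaw": 50}, {"dx": 0, "dy": 0, "dz": 30, "wx": 0, "wy": 0, "wz": 0, "jaw": 50}, {"dx": 0, "dy": 0, "dz": 70, "wx": 0, "wy": 0, "wz": 0, "jaw": 50}, {"dx": 0, "dy": 0, "dz": 110, "wx": 0, "wy": 0, "wz": 0, "jaw": 85}, {"dx": 0, "dy": 0, "dz": 150, "wx": 0, "wy": 0, "wz": 0, "jaw": 85}]'

```text
time: 4.8
tool_pos: [0.4484, 0.3588, 0.2578]
eef_rot: [[-0.755, 0.656, 0.0], [0.656, 0.755, 0.0], [0.0, 0.0, -1.0]]
force: [0.5, 0.8, -0.2]
finger_gap: 0.0768
finger_force: 0.0
```

Emit:
drive_tool --steps '[{"dx": 6, "dy": -13, "dz": 10, "wx": 0.06, "wy": 0.004, "wz": -0.138, "jaw": 85}, {"dx": 12, "dy": -26, "dz": 10, "wx": 0.12, "wy": 0.009, "wz": -0.276, "jaw": 85}, {"dx": 18, "dy": -39, "dz": 10, "wx": 0.18, "wy": 0.013, "wz": -0.414, "jaw": 85}, {"dx": 24, "dy": -52, "dz": 10, "wx": 0.241, "wy": 0.017, "wz": -0.551, "jaw": 85}, {"dx": 30, "dy": -65, "dz": 5, "wx": 0.301, "wy": 0.022, "wz": -0.689, "jaw": 85}, {"dx": 36, "dy": -78, "dz": 0, "wx": 0.361, "wy": 0.026, "wz": -0.827, "jaw": 85}, {"dx": 42, "dy": -91, "dz": -10, "wx": 0.422, "wy": 0.03, "wz": -0.965, "jaw": 85}, {"dx": 48, "dy": -104, "dz": -20, "wx": 0.482, "wy": 0.035, "wz": -1.103, "jaw": 85}, {"dx": 54, "dy": -117, "dz": -30, "wx": 0.542, "wy": 0.039, "wz": -1.241, "jaw": 85}, {"dx": 60, "dy": -130, "dz": -45, "wx": 0.603, "wy": 0.043, "wz": -1.379, "jaw": 85}, {"dx": 65, "dy": -142, "dz": -55, "wx": 0.663, "wy": 0.048, "wz": -1.517, "jaw": 85}, {"dx": 65, "dy": -142, "dz": -55, "wx": 0.663, "wy": 0.048, "wz": -1.517, "jaw": 85}]'

```text
time: 6.0
tool_pos: [0.5113, 0.2155, 0.1989]
eef_rot: [[0.544, 0.755, 0.366], [0.624, -0.655, 0.426], [0.562, -0.004, -0.827]]
force: [-0.0, 0.5, -0.4]
finger_gap: 0.0852
finger_force: 0.0
```

```bash
python3 - <<'E'
from h import *
import pickle
np.set_printoptions(precision=4,suppress=True)
s=sense(); print(s["time"],s["tool_pos"],s["joints"]); print(np.degrees(Ro.from_matrix(RG@np.array(s["eef_rot"]).T).as_rotvec()))
c=get_calibration("wrist"); w=grab_frame("wrist")[:,:,::-1]
pickle.dump(c,open("w4.pkl","wb")); cv2.imwrite("pics/w4.png",w)
for i in (0,10,66,75,114,132):
    print(i,[np.round(proj(c,s2w((-.051,0,.108))+(i/1e3-.066)*A+k*Y),0) for k in (-.025,0,.025)])
E
```

```text
6.0 [0.5113 0.2155 0.1989] [  9.7926   7.7068 118.1133  40.5814  33.3583  20.4223]
[ 0.0284 -0.2973  0.1411]
0 [array([313., 240.]), array([283., 240.]), array([253., 240.])]
10 [array([313., 229.]), array([283., 229.]), array([253., 229.])]
66 [array([315., 161.]), array([283., 161.]), array([251., 161.])]
75 [array([315., 149.]), array([283., 149.]), array([250., 150.])]
114 [array([316.,  97.]), array([282.,  97.]), array([249.,  97.])]
132 [array([317.,  71.]), array([282.,  71.]), array([248.,  72.])]
```

View pics/w4.png

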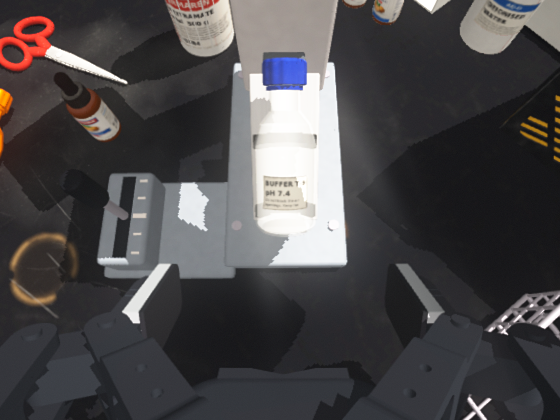

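The wrist view shows the bottle centred between the fingers: body edges about x 253 and 318, underside edge at row 235, cap at (285,72). I'll triangulate the blue cap with the scene view and check the outline and lever.

```bash
python3 - <<'E'
from h import *
import pickle
np.set_printoptions(precision=4,suppress=True)
S=get_calibration("scene");W=pickle.load(open("w4.pkl","rb"))
def blue(f,box):
    im=cv2.imread(f); h=cv2.cvtColor(im,cv2.COLOR_BGR2HSV); m=cv2.inRange(h,(105,130,50),(130,255,255))
    k=np.zeros_like(m);x0,y0,x1,y1=box;k[y0:y1,x0:x1]=m[y0:y1,x0:x1]
    x,y,w,hh=cv2.boundingRect(k);M=cv2.moments(k,True);return (M["m10"]/M["m00"],M["m01"]/M["m00"]),(x,y,w,hh)
s,bs=blue("pics/scene0.png",(185,195,215,225)); w,bw=blue("pics/w4.png",(250,40,320,100)); print(s,bs,w,bw)
P,e=tri(S,s,W,w); print("cap",P,e,w2s(P),"expected",w2s(s2w((-.051,0,.108))+.057*A))
C=s2w((-.051,0,.108))
for n,p in (("foot top rim",C-.066*A-.025*D),("foot axis",C-.066*A),("cap end top",C+.066*A-.017*D),("cap start top",C+.048*A-.017*D),("cap mid",C+.057*A),("grip",s2w((-.080,.142,.125))),("levertop",s2w((-.080,.142,.146)))): print(n,proj(W,p),proj(S,p))
im=cv2.cvtColor(cv2.imread("pics/w4.png"),cv2.COLOR_BGR2GRAY).astype(int)
print(im[205,240:330:2]); print(im[215:250,284])
E
```

```text
(199.28, 208.26666666666668) (192, 201, 15, 15) (284.8039723661485, 71.59499136442142) (263, 57, 44, 33)
cap [0.6132 0.3298 0.1405] 0.001511695600009073 [ 0.0063 -0.0015  0.1405] expected [-0.004   0.      0.1402]
foot top rim [282.9815 252.2914] [249.8342 213.2399]
foot axis [283.0125 239.9244] [245.0325 220.5007]
cap end top [282.2333  69.4062] [203.2255 201.3486]
cap start top [282.3487  96.6238] [209.7271 203.4011]
cap mid [282.3588  84.2806] [203.2917 207.6914]
grip [ 85.7154 189.1972] [248.9091 242.8675]
levertop [ 69.2039 178.1731] [248.3959 236.0211]
[140 140 142 143 144 147 144 174 137 202 213 214 187 179 168 182 185 169
 168 186 206 213 190 172 187 181 205 199 169 205 220 219 216 176 215 211
 208 200 248 244 244 244 243 243 243]
[254 254 254 252 250 249 249 249 249 249 249 250 251 251 251 251 251 250
 241 216 189 186 157 148 148 163 212 178 217 240 241 240 239 239 239]
```

```bash
python3 - <<'E'
from h import *
import pickle
np.set_printoptions(precision=1,suppress=True)
S=get_calibration("scene");T=get_calibration("top");W=pickle.load(open("w4.pkl","rb"))
for x in (-.12,.12):
    for y in (-.06,.06): print("base",x,y,proj(W,s2w((x,y,.018))),proj(T,s2w((x,y,.018))),proj(S,s2w((x,y,.018))))
for x,y in ((-.06,-.055),(-.06,.055),(.105,.055),(.105,-.055)): print("hood",x,y,proj(T,s2w((x,y,.307))),proj(S,s2w((x,y,.307))))
for sh in (0,.01):
    C=s2w((-.051+sh,0,.108))
    print("sh",sh,"foot axis/top/left S:",[proj(S,C-.066*A+d) for d in (0*D,-.025*D,.025*D,.025*Y)],"T foot axis/top/bottom",[proj(T,C-.066*A+d) for d in (0*D,-.025*D,.025*D,-.025*Y,.025*Y)])
s=cv2.imread("pics/scene0.png");t=cv2.imread("pics/top0.png");w=cv2.imread("pics/w4.png")
a=cv2.resize(s[130:300,130:290],(376,400),interpolation=cv2.INTER_CUBIC)
b=cv2.resize(w[40:280,210:360],(250,400),interpolation=cv2.INTER_CUBIC)
d=cv2.resize(t[65:205,160:290],None,fx=400/140,fy=400/140,interpolation=cv2.INTER_CUBIC)[:, :372]
d=cv2.resize(t[65:190,160:285],(172*1,172)); 
cv2.imwrite("pics/c4.png",np.hstack([cv2.resize(t[60:190,165:285],(369,400),interpolation=cv2.INTER_CUBIC),a]))
E
```

```text
base -0.12 -0.06 [345.5 266.1] [280.8 166.5] [245.6 220.7]
base -0.12 0.06 [221.  266.5] [252.8 198. ] [257.7 249.1]
base 0.12 -0.06 [333.4  61.6] [218.2 113.1] [158.6 239.8]
base 0.12 0.06 [231.9  62.1] [190.  143.4] [164.  271.3]
hood -0.06 -0.055 [261.3 120.2] [213.9 132.9]
hood -0.06 0.055 [226.8 158. ] [224.5 156.7]
hood 0.105 0.055 [170.1 109. ] [146.2 171.1]
hood 0.105 -0.055 [204.6  72.6] [141.7 145.2]
sh 0 foot axis/top/left S: [array([245. , 220.5]), array([249.8, 213.2]), array([240.3, 227.6]), array([247.6, 226.5])] T foot axis/top/bottom [array([262.6, 175.1]), array([266.5, 177. ]), array([258.9, 173.3]), array([268.7, 168.2]), array([256.5, 181.9])]
sh 0.01 foot axis/top/left S: [array([241.3, 221.3]), array([246.1, 214.1]), array([236.6, 228.5]), array([243.8, 227.3])] T foot axis/top/bottom [array([259.8, 172.7]), array([263.6, 174.5]), array([256.2, 170.9]), array([265.9, 165.8]), array([253.7, 179.5])]
```

View pics/c4.png

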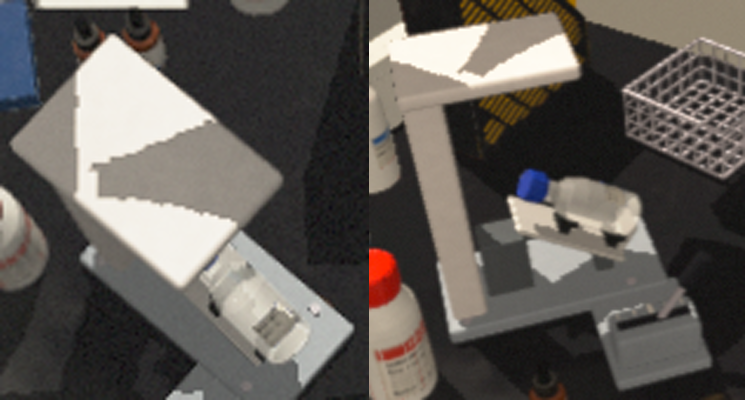

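All three views agree that the bottle sits about 10 mm further along station +x and 2 mm to -y of my station estimate, at the expected height. The lever's grip is where an upright lever should project. Next is the approach delta.

```bash
python3 - <<'E'
from h import *
np.set_printoptions(precision=4,suppress=True)
s=sense(); g=s2w((-.041,-.0018,.108))-.024*A; tcp=g+.019*D
d=(tcp-s["tool_pos"])*1e3
print(s["time"],s["tool_pos"],"grasp",tcp,"delta",d,"along D",d@D,"lateral",d-(d@D)*D)
E
```

```text
6.05 [0.5125 0.2164 0.2005] grasp [0.5766 0.2869 0.0788] delta [  64.0925   70.5334 -121.7484] along D 154.27831990985783 lateral [7.1716 4.59   5.583 ]
```

Emit:
drive_tool --steps '[{"dx": 8, "dy": 6, "dz": 0, "wx": 0, "wy": 0, "wz": 0, "jaw": 85}, {"dx": 19, "dy": 19, "dz": -25, "wx": 0, "wy": 0, "wz": 0, "jaw": 85}, {"dx": 31, "dy": 33, "dz": -52, "wx": 0, "wy": 0, "wz": 0, "jaw": 85}, {"dx": 43, "dy": 47, "dz": -79, "wx": 0, "wy": 0, "wz": 0, "jaw": 85}, {"dx": 54, "dy": 60, "dz": -104, "wx": 0, "wy": 0, "wz": 0, "jaw": 85}, {"dx": 63, "dy": 70, "dz": -123, "wx": 0, "wy": 0, "wz": 0, "jaw": 85}, {"dx": 63, "dy": 70, "dz": -123, "wx": 0, "wy": 0, "wz": 0, "jaw": 85}, {"dx": 63, "dy": 70, "dz": -123, "wx": 0, "wy": 0, "wz": 0, "jaw": 85}]'

```text
time: 6.85
tool_pos: [0.5773, 0.2882, 0.079]
eef_rot: [[0.537, 0.758, 0.369], [0.625, -0.652, 0.429], [0.566, 0.0, -0.825]]
force: [-0.0, -0.1, -0.3]
finger_gap: 0.0855
finger_force: 0.0
```

Emit:
drive_tool --steps '[{"dx": 0, "dy": 0, "dz": 0, "wx": 0, "wy": 0, "wz": 0, "jaw": 70}, {"dx": 0, "dy": 0, "dz": 0, "wx": 0, "wy": 0, "wz": 0, "jaw": 60}, {"dx": 0, "dy": 0, "dz": 0, "wx": 0, "wy": 0, "wz": 0, "jaw": 52}, {"dx": 0, "dy": 0, "dz": 0, "wx": 0, "wy": 0, "wz": 0, "jaw": 46}, {"dx": 0, "dy": 0, "dz": 0, "wx": 0, "wy": 0, "wz": 0, "jaw": 40}, {"dx": 0, "dy": 0, "dz": 0, "wx": 0, "wy": 0, "wz": 0, "jaw": 40}, {"dx": 0, "dy": 0, "dz": 0, "wx": 0, "wy": 0, "wz": 0, "jaw": 40}, {"dx": 0, "dy": 0, "dz": 0, "wx": 0, "wy": 0, "wz": 0, "jaw": 40}]'

```text
time: 7.65
tool_pos: [0.5755, 0.2875, 0.0798]
eef_rot: [[0.538, 0.758, 0.368], [0.624, -0.652, 0.43], [0.566, -0.002, -0.824]]
force: [-5.9, 0.1, 6.7]
finger_gap: 0.0473
finger_force: 60.4
```

```bash
python3 - <<'E'
from h import *
np.set_printoptions(precision=4,suppress=True)
s=sense(); print(s["finger_gap"],s["finger_force"],s["force"],s["joints"])
import pickle
c=get_calibration("wrist"); pickle.dump(c,open("w5.pkl","wb")); w=grab_frame("wrist")[:,:,::-1]; cv2.imwrite("pics/w5.png",w)
h=cv2.cvtColor(w,cv2.COLOR_BGR2HSV); m=cv2.inRange(h,(105,130,50),(130,255,255)); print(cv2.boundingRect(m))
# basket rim mask in top view
t=cv2.imread("pics/top0.png"); hh=cv2.cvtColor(t,cv2.COLOR_BGR2HSV); k=cv2.inRange(hh,(0,0,90),(180,60,255)); k2=np.zeros_like(k);k2[115:192,318:396]=k[115:192,318:396]
k2=cv2.morphologyEx(k2,cv2.MORPH_CLOSE,np.ones((9,9))); q=max(cv2.findContours(k2,0,2)[0],key=cv2.contourArea); r=cv2.minAreaRect(q); print(r, cv2.boxPoints(r))
T=get_calibration("top");S=get_calibration("scene")
cv2.imwrite("pics/c5.png",np.hstack([cv2.resize(t[112:197,318:398],(376,400),interpolation=cv2.INTER_CUBIC),cv2.resize(cv2.imread("pics/scene0.png")[140:210,230:320],(424,330),interpolation=cv2.INTER_CUBIC)[:330].copy() if 0 else cv2.resize(cv2.imread("pics/scene0.png")[135:220,230:320],(424,400),interpolation=cv2.INTER_CUBIC)]))
E
```

```text
0.04730829641436722 60.409641936421394 [-5.9195  0.1348  6.7118] [ 16.8262  23.8082 117.106   63.9248  19.8638  -0.1266]
(0, 0, 436, 171)
((358.1791687011719, 155.22695922851562), (65.60636138916016, 66.89161682128906), 6.709836959838867) [[321.6928 184.6109]
 [329.5085 118.1775]
 [394.6655 125.843 ]
 [386.8498 192.2764]]
```

View pics/c5.png

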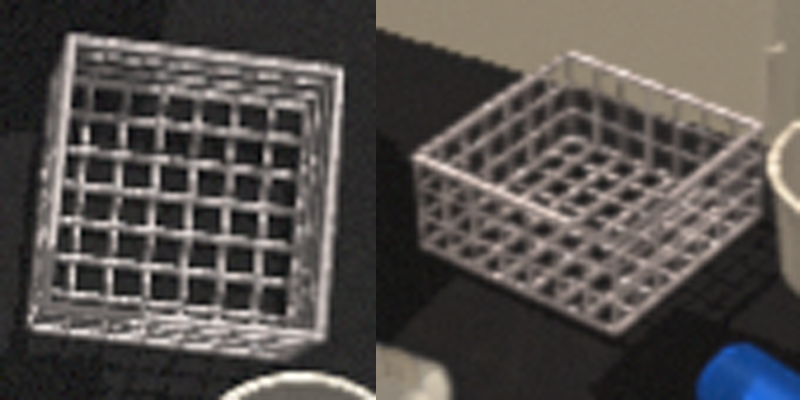

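Gripped (gap 47 mm, 60 N). The basket rim corners show in both crops, so I'll triangulate them.

```bash
python3 - <<'E'
from h import *
np.set_printoptions(precision=4,suppress=True)
T=get_calibration("top");S=get_calibration("scene")
t=lambda u,v:(318+(u+.5)/4.7-.5,112+(v+.5)/4.706-.5); sc=lambda u,v:(230+(u-376+.5)/4.711-.5,135+(v+.5)/4.706-.5)
P=[]
for n,a,b in (("TL",(72,38),(416,158)),("TR",(343,68),(572,55)),("BR",(326,338),(762,125)),("BL",(32,328),(585,222))):
    p,e=tri(T,t(*a),S,sc(*b)); q=plane(T,t(*a),.074); print(n,p,round(e,4),q); P.append(q)
P=np.array(P); c=P.mean(0); print("centre",c, "yaw",[np.degrees(np.arctan2(*(v[1::-1]))) for v in (P[0]-P[1],P[3]-P[2],P[0]-P[3],P[1]-P[2])],[np.linalg.norm(P[i]-P[(i+1)%4]) for i in range(4)])
# pot rim
for c in ((354,220),(410,220),(381,194),(381,248)): print("pot",plane(T,c,.083))
E
```

```text
TL [0.6956 0.0538 0.0715] 0.0005 [0.695  0.0544 0.074 ]
TR [ 0.6786 -0.1074  0.0698] 0.0039 [ 0.679  -0.1053  0.074 ]
BR [ 0.5189 -0.0898  0.0723] 0.001 [ 0.5181 -0.0895  0.074 ]
BL [0.5299 0.0895 0.0992] 0.0269 [0.5226 0.0801 0.074 ]
centre [ 0.6037 -0.0151  0.074 ] yaw [np.float64(84.28952067140654), np.float64(88.505239593122), np.float64(-8.483538703719319), np.float64(-5.61418719963981)] [np.float64(0.1604310498927112), np.float64(0.16166304609503032), np.float64(0.1695959240482315), np.float64(0.17433426629438611)]
pot [0.4179 0.0041 0.083 ]
pot [ 0.4185 -0.1458  0.083 ]
pot [ 0.4877 -0.0698  0.083 ]
pot [ 0.3445 -0.0659  0.083 ]
```

Emit:
drive_tool --steps '[{"dx": -9, "dy": -11, "dz": 21, "wx": 0, "wy": 0, "wz": 0, "jaw": 40}, {"dx": -18, "dy": -21, "dz": 41, "wx": 0, "wy": 0, "wz": 0, "jaw": 40}, {"dx": -30, "dy": -34, "dz": 66, "wx": 0, "wy": 0, "wz": 0, "jaw": 40}, {"dx": -42, "dy": -49, "dz": 95, "wx": 0, "wy": 0, "wz": 0, "jaw": 40}, {"dx": -55, "dy": -64, "dz": 124, "wx": 0, "wy": 0, "wz": 0, "jaw": 40}, {"dx": -61, "dy": -71, "dz": 136, "wx": 0, "wy": 0, "wz": 0, "jaw": 40}, {"dx": -61, "dy": -71, "dz": 136, "wx": 0, "wy": 0, "wz": 0, "jaw": 40}]'

```text
time: 8.4
tool_pos: [0.5154, 0.215, 0.2167]
eef_rot: [[0.538, 0.756, 0.373], [0.624, -0.654, 0.427], [0.567, 0.003, -0.823]]
force: [1.0, 0.6, -2.3]
finger_gap: 0.0473
finger_force: 66.0
```

```bash
python3 - <<'E'
from h import *
np.set_printoptions(precision=3,suppress=True)
s=sense(); R=np.array(s["eef_rot"]); y=np.radians(84.3); x=np.array([np.cos(y),np.sin(y),0]); z=-Z
RT=np.c_[x,np.cross(z,x),z]; rv=Ro.from_matrix(RT@R.T).as_rotvec(); tgt=np.array([.607,-.0175,.15])-.024*x
print(s["joints"],s["tool_pos"],"delta",(tgt-s["tool_pos"])*1e3,"rv",rv,np.degrees(np.linalg.norm(rv)))
for k in range(1,11): print(k,rv*k/10)
c=get_calibration("wrist"); w=grab_frame("wrist")[:,:,::-1]; cv2.imwrite("pics/w6.png",w)
m=cv2.inRange(cv2.cvtColor(w,cv2.COLOR_BGR2HSV),(105,130,50),(130,255,255)); 
n,l,st,ce=cv2.connectedComponentsWithStats(m); print(st[1:][st[1:,4]>150],ce[1:][st[1:,4]>150])
g=np.array(s["tool_pos"])-.019*R[:,2]
for i in (114,132): print([proj(c,g+(i-42)/1e3*R[:,0]+k*R[:,1]-.0*R[:,2]) for k in (-.017,.017)])
T=grab_frame("top")[:,:,::-1]; cv2.imwrite("pics/t6.png",T)
E
```

```text
[  9.626   6.699 116.466  38.645  35.096  22.581] [0.515 0.215 0.217] delta [  89.177 -256.386  -66.726] rv [-0.562  0.245  0.594] 48.89690126415908
1 [-0.056  0.024  0.059]
2 [-0.112  0.049  0.119]
3 [-0.168  0.073  0.178]
4 [-0.225  0.098  0.238]
5 [-0.281  0.122  0.297]
6 [-0.337  0.147  0.357]
7 [-0.393  0.171  0.416]
8 [-0.449  0.196  0.475]
9 [-0.505  0.22   0.535]
10 [-0.562  0.245  0.594]
[[ 479   10   44   19  203]
 [ 232   39  100   64 5869]
 [ 242  105   79    9  575]] [[497.212  20.744]
 [281.602  71.171]
 [281.741 109.263]]
[array([229.66 , 103.001]), array([329.203, 102.97 ])]
[array([227.704,  46.802]), array([330.909,  46.753])]
```

The cap appears where a grip 42 mm from the underside puts it, so the grasp is true. I'll carry it to above the basket and bring the tool upright on the way.

Emit:
drive_tool --steps '[{"dx": 9, "dy": -26, "dz": 0, "wx": -0.056, "wy": 0.024, "wz": 0.059, "jaw": 40}, {"dx": 18, "dy": -51, "dz": 0, "wx": -0.112, "wy": 0.049, "wz": 0.119, "jaw": 40}, {"dx": 27, "dy": -77, "dz": -5, "wx": -0.168, "wy": 0.073, "wz": 0.178, "jaw": 40}, {"dx": 36, "dy": -102, "dz": -10, "wx": -0.225, "wy": 0.098, "wz": 0.238, "jaw": 40}, {"dx": 45, "dy": -128, "dz": -20, "wx": -0.281, "wy": 0.122, "wz": 0.297, "jaw": 40}, {"dx": 54, "dy": -154, "dz": -30, "wx": -0.337, "wy": 0.147, "wz": 0.357, "jaw": 40}, {"dx": 63, "dy": -179, "dz": -40, "wx": -0.393, "wy": 0.171, "wz": 0.416, "jaw": 40}, {"dx": 72, "dy": -205, "dz": -50, "wx": -0.449, "wy": 0.196, "wz": 0.475, "jaw": 40}, {"dx": 81, "dy": -230, "dz": -60, "wx": -0.505, "wy": 0.22, "wz": 0.535, "jaw": 40}, {"dx": 90, "dy": -256, "dz": -66, "wx": -0.562, "wy": 0.245, "wz": 0.594, "jaw": 40}, {"dx": 90, "dy": -256, "dz": -66, "wx": -0.562, "wy": 0.245, "wz": 0.594, "jaw": 40}, {"dx": 90, "dy": -256, "dz": -66, "wx": -0.562, "wy": 0.245, "wz": 0.594, "jaw": 40}]'

```text
time: 9.7
tool_pos: [0.6052, -0.0393, 0.1463]
eef_rot: [[0.101, 0.995, -0.007], [0.995, -0.101, -0.001], [-0.002, -0.006, -1.0]]
force: [-0.7, -0.8, -2.0]
finger_gap: 0.0474
finger_force: 65.9
```

```bash
python3 - <<'E'
from h import *
s=sense(); print(s["tool_pos"],s["force"],s["finger_force"],s["joints"])
c=get_calibration("wrist"); w=grab_frame("wrist")[:,:,::-1]; sc=grab_frame("scene")[:,:,::-1]; t=grab_frame("top")[:,:,::-1]
import pickle; pickle.dump(c,open("w7.pkl","wb")); cv2.imwrite("pics/w7.png",w)
cv2.imwrite("pics/c7.png",np.hstack([cv2.resize(w,(480,360)),cv2.resize(sc[130:280,190:323],(320,360))]))
T=np.array([.607,-.0175,0]);y=np.radians(-5.7);ex=np.array([np.cos(y),np.sin(y),0]);ey=np.array([-ex[1],ex[0],0])
for a,b in ((1,1),(1,-1),(-1,-1),(-1,1)): print(a,b,proj(c,T+.0825*(a*ex+b*ey)+.074*Z)*480/560)
E
```

```text
[ 0.60522643 -0.03930502  0.14630677] [-0.66965487 -0.77144682 -2.03652696] 65.93828375916928 [-4.74446048 24.86610213 92.27225183 -0.12317458 63.22972419  1.10783373]
1 1 [364.6903122   36.65925166]
1 -1 [342.80753791 255.97364612]
-1 -1 [141.0704631  255.58452887]
-1 1 [118.22744092  37.42541638]
```

View pics/c7.png

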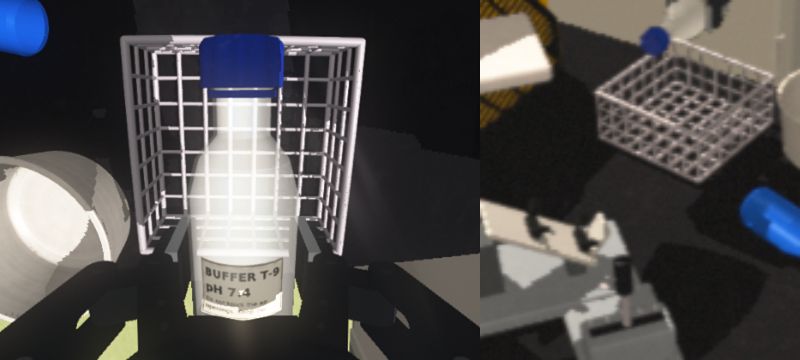

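The rim corners match the prediction (seen (122,38), (365,39), (343,252)) and the bottle is centred over the basket. The lever stands upright at the station. Lowering.

Emit:
drive_tool --steps '[{"dx": 0, "dy": 0, "dz": -30, "wx": 0, "wy": 0, "wz": 0, "jaw": 40}, {"dx": 0, "dy": 0, "dz": -60, "wx": 0, "wy": 0, "wz": 0, "jaw": 40}, {"dx": 0, "dy": 0, "dz": -85, "wx": 0, "wy": 0, "wz": 0, "jaw": 40}, {"dx": 0, "dy": 0, "dz": -103, "wx": 0, "wy": 0, "wz": 0, "jaw": 40}, {"dx": 0, "dy": 0, "dz": -116, "wx": 0, "wy": 0, "wz": 0, "jaw": 40}, {"dx": 0, "dy": 0, "dz": -122, "wx": 0, "wy": 0, "wz": 0, "jaw": 40}, {"dx": 0, "dy": 0, "dz": -124, "wx": 0, "wy": 0, "wz": 0, "jaw": 40}, {"dx": 0, "dy": 0, "dz": -124, "wx": 0, "wy": 0, "wz": 0, "jaw": 40}, {"dx": 0, "dy": 0, "dz": -124, "wx": 0, "wy": 0, "wz": 0, "jaw": 40}]'

```text
time: 10.75
tool_pos: [0.6062, -0.0401, 0.0253]
eef_rot: [[0.1, 0.995, -0.001], [0.995, -0.1, -0.003], [-0.003, -0.001, -1.0]]
force: [-0.0, 0.3, -1.2]
finger_gap: 0.0476
finger_force: 65.9
```

Emit:
drive_tool --steps '[{"dx": 0, "dy": 0, "dz": -2, "wx": 0, "wy": 0, "wz": 0, "jaw": 40}, {"dx": 0, "dy": 0, "dz": -4, "wx": 0, "wy": 0, "wz": 0, "jaw": 40}, {"dx": 0, "dy": 0, "dz": -5, "wx": 0, "wy": 0, "wz": 0, "jaw": 40}, {"dx": 0, "dy": 0, "dz": -5, "wx": 0, "wy": 0, "wz": 0, "jaw": 40}]'

```text
time: 11.15
tool_pos: [0.6054, -0.0401, 0.0192]
eef_rot: [[0.1, 0.995, -0.004], [0.995, -0.1, -0.003], [-0.003, -0.003, -1.0]]
force: [-0.6, -0.2, -2.0]
finger_gap: 0.0474
finger_force: 65.9
```

Emit:
drive_tool --steps '[{"dx": 0, "dy": 0, "dz": -2, "wx": 0, "wy": 0, "wz": 0, "jaw": 40}, {"dx": 0, "dy": 0, "dz": -4, "wx": 0, "wy": 0, "wz": 0, "jaw": 40}, {"dx": 0, "dy": 0, "dz": -4, "wx": 0, "wy": 0, "wz": 0, "jaw": 40}]'

```text
time: 11.45
tool_pos: [0.6053, -0.0401, 0.015]
eef_rot: [[0.1, 0.995, -0.004], [0.995, -0.1, -0.003], [-0.003, -0.004, -1.0]]
force: [-0.4, 0.3, -2.1]
finger_gap: 0.0472
finger_force: 66.0
```

Emit:
drive_tool --steps '[{"dx": 0, "dy": 0, "dz": -2, "wx": 0, "wy": 0, "wz": 0, "jaw": 40}, {"dx": 0, "dy": 0, "dz": -2, "wx": 0, "wy": 0, "wz": 0, "jaw": 40}]'

```text
time: 11.65
tool_pos: [0.6053, -0.0401, 0.0145]
eef_rot: [[0.1, 0.995, -0.004], [0.995, -0.1, -0.003], [-0.003, -0.003, -1.0]]
force: [-2.5, 0.1, 5.3]
finger_gap: 0.0473
finger_force: 66.6
```

Contact with the wire floor (upward force). I'll open the fingers, then lift straight out.

Emit:
drive_tool --steps '[{"dx": 0, "dy": 0, "dz": 0, "wx": 0, "wy": 0, "wz": 0, "jaw": 56}, {"dx": 0, "dy": 0, "dz": 0, "wx": 0, "wy": 0, "wz": 0, "jaw": 62}, {"dx": 0, "dy": 0, "dz": 2, "wx": 0, "wy": 0, "wz": 0, "jaw": 66}, {"dx": 0, "dy": 0, "dz": 2, "wx": 0, "wy": 0, "wz": 0, "jaw": 66}, {"dx": 0, "dy": 0, "dz": 15, "wx": 0, "wy": 0, "wz": 0, "jaw": 66}, {"dx": 0, "dy": 0, "dz": 35, "wx": 0, "wy": 0, "wz": 0, "jaw": 66}, {"dx": 0, "dy": 0, "dz": 60, "wx": 0, "wy": 0, "wz": 0, "jaw": 66}, {"dx": 0, "dy": 0, "dz": 90, "wx": 0, "wy": 0, "wz": 0, "jaw": 66}, {"dx": 0, "dy": 0, "dz": 110, "wx": 0, "wy": 0, "wz": 0, "jaw": 66}, {"dx": 0, "dy": 0, "dz": 110, "wx": 0, "wy": 0, "wz": 0, "jaw": 66}]'

```text
time: 12.65
tool_pos: [0.6078, -0.0403, 0.1276]
eef_rot: [[0.1, 0.995, 0.005], [0.995, -0.1, -0.004], [-0.003, 0.005, -1.0]]
force: [1.2, 0.5, 0.0]
finger_gap: 0.0659
finger_force: 0.0
```

```bash
python3 - <<'E'
from h import *
s=sense(); print(s["tool_pos"],s["force"],s["finger_force"],s["finger_gap"])
w=grab_frame("wrist")[:,:,::-1]; sc=grab_frame("scene")[:,:,::-1]
cv2.imwrite("pics/c8.png",np.hstack([cv2.resize(w,(480,360)),cv2.resize(sc[130:280,190:323],(320,360))]))
E
```

```text
[ 0.60777464 -0.04025301  0.12755816] [1.20422208 0.5127484  0.04042866] 0.0 0.06593755469894917
```

View pics/c8.png

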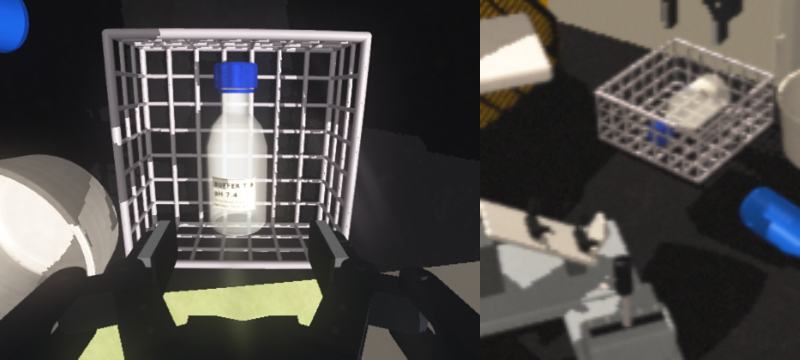

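The bottle lies flat and centred in the basket (wrist crop 237,150), the basket is level, the lever is upright at (625,290), and the hand is clear. I'll let it settle and then hand in.

Emit:
drive_tool --steps '[{"dx": 0, "dy": 0, "dz": 10, "wx": 0, "wy": 0, "wz": 0, "jaw": 66}, {"dx": 0, "dy": 0, "dz": 10, "wx": 0, "wy": 0, "wz": 0, "jaw": 66}, {"dx": 0, "dy": 0, "dz": 10, "wx": 0, "wy": 0, "wz": 0, "jaw": 66}, {"dx": 0, "dy": 0, "dz": 10, "wx": 0, "wy": 0, "wz": 0, "jaw": 66}, {"dx": 0, "dy": 0, "dz": 10, "wx": 0, "wy": 0, "wz": 0, "jaw": 66}]'

```text
time: 13.25
tool_pos: [0.6053, -0.0401, 0.1328]
eef_rot: [[0.1, 0.995, -0.004], [0.995, -0.1, -0.003], [-0.003, -0.004, -1.0]]
force: [-0.6, 0.1, 0.5]
finger_gap: 0.0656
finger_force: 0.0
```

```bash
python3 -c "
from station import *
print(sense()['force']); print(hand_in())"
```

```text
[-0.57644362  0.08205478  0.54294569]
the job is handed in; nothing more can be done
None
```

I set the lever upright, then lowered the bottle to the wire basket's floor before letting go, and handed the job in at about 13 s; the hand kept clear of the pot and dropper, and no verdict was returned.

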